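Lay the tall module down on the tilt rest

TASK

The tall blue electronics module stands on end in the tilt rest. With the fingertips, and without grasping or lifting it, push its top over slowly so that it tips against the stiff orange flap, then keep pushing the module down together with the flap until the flap is fully down and the module lies on its side on it, test points facing up. It must come down gently, never toppling or being flung; leave the brown bottle, the reel and the tin alone, and finish with the hand clear.

Things in the scene. Friction and masses are not known exactly. Their poses are not given: they have to be found in the camera images.
- tilt_rest: fixed aluminium rest, 218 mm long (x -60 to 158), 84 wide. Origin on the bench below the flap's hinge line; x points the way the module is tipped, y along the hinge. Its deck (x -60 to 0, top 8 mm up) carries the standing module between a heel lip (x -60 to -54, top 22 mm up) and two side cheeks (52 mm apart, tops 24 mm up).
- flap_hinge (a point): middle of the flap's hinge line, 8 mm above the bench (deck height). The face of the flap that takes the module passes through this line.
- flap (a joint): angle (rad) of the orange flap (142 x 52 mm, black rubber strips) above level: 0 = fully down, its face 8 mm above the bench. Starts at 1.15 to 1.40, leaning away from the standing module. Stiff friction hinge (0.5 N m + 0.15 N m s/rad): stays where it is left even under the module's weight; some 2 to 6 N at the module's top pushes it down.
- module: loose blue module, box 50 (x) x 44 (y) x 130 (z) mm plus two 12 mm connectors on top, 0.25 to 0.5 kg. Origin at the centre of its underside, z along its height, x toward the flap. Starts standing on the deck, front face 2 to 5 mm behind the hinge line. Push its back (-x) face with the brass test points, which looks up when it lies. Tipped beyond 0.37 rad it falls on by itself.
- module_centre (a point): centre of the module's box, 65 mm above its underside
- module_toe (a point): middle of the module's front lower edge (the edge it tips over)
- reel: green and white solder reel, loose bystander; origin at the centre of its underside; 48 mm across, 40 mm tall
- brown_bottle: small brown bottle, loose bystander; origin at the centre of its underside; 30 mm across, 73 mm tall
- tin: round red tin, loose bystander; origin at the centre of its underside; 59 mm across, 23 mm tall
There are look-alikes about, which are no part of the job. What is shaped like the module but green is not meant.

How it is judged:
On the way:
1. the module leans on the still raised flap (angle between module's own z axis and vertical above 0.45 rad and value of joint flap above 0.6 rad and contact force between module and flap above 0.2 N), for 0.1 s.
At the end, for the whole second after the job is handed in: The flap is fully down (within 0.06 rad) and the module lies at rest on it, level within 0.09 rad, back face with the test points up, its centre 45 to 85 mm past the hinge line and within 15 mm of the rest's middle (value of joint flap below 0.06 rad and angle between module's own z axis and vertical between 1.48 and 1.66 rad and angle between module's own x axis and vertical above 3 rad and x of module_centre in the frame of tilt_rest between 0.045 and 0.085 m and y of module_centre in the frame of tilt_rest between -0.015 and 0.015 m and z of module_centre in the frame of tilt_rest below 0.042 m and linear speed of module below 0.02 m/s and angular speed of module below 0.1 rad/s); the robot touches nothing.
It fails at once if the module topples or is flung (turns faster than 1.5 rad/s) (angular speed of module above 1.5 rad/s).
It fails at once if the module's front lower edge leaves the hinge line by more than 30 mm (lifted, carried or shoved off) (distance between module_toe and flap_hinge above 0.03 m).
It fails at once if the module is lifted (its centre more than 95 mm above the bench) (height (world z) of module_centre above 0.095 m).
It fails at once if the brown bottle, the reel or the tin is moved more than 20 mm (distance of any of reel, brown_bottle, tin from where it was at the start of the episode above 0.02 m).
It also fails if it takes over 45 s, if anything falls off the work surface, if the arm or the gripper's body presses on something with over 40 N, if the wrist force passes 120 N, or if a joint passes its speed limit or range.

ROBOT

A 6-joint arm with a two-finger parallel gripper is mounted at the origin on a cart in front of the work surface, level with it; the furniture and walls round the work are solid. World frame = base frame: x ahead of the robot, y to its left, z up, the work surface at z = 0. Lengths are in m, angles in rad, forces in N, time in s.
With the tool pointing down it reaches from about 0.275 to 0.825 m from the base axis. Payload 4.9 kg.
Tool frame: the origin (TCP) lies on the front face of the gripper's body, between the roots of the fingers; the fingertips stand 73 mm ahead of it and the grasp point (between the pads) lies 54 mm ahead of it; z points along the fingers, y is the line along which they close (so a half turn about z gives the same grasp; the last joint's range is limited). The gripper opens to 85 mm and grips with 20 to 120 N. Pads are 22 mm wide; open, the fingers measure 114 mm over their backs; the gripper's body (76 mm by 85 mm) begins 54 mm behind the grasp point. The pads swing forward as they close: fully open they stand 13 mm farther back than shut.
Start: joints at [1.158, 0.326, -0.193, 1.052, 0, 1.437], TCP at [0.151, 0.529, 0.304] pointing down, gripper open.
Joint ranges: [-2.65, 2.65], [-0.97, 1.79], [-1.3, 1.35], [-1.93, 2.1], [-1.47, 1.37], [-3.14, 3.14]. Speed limits (rad/s): [2.57, 2.57, 3.14, 3.14, 3.14, 3.14].

INTERFACE

Orientations are given as [roll, pitch, yaw] about the fixed x, y, z axes, in that order (R = Rz(yaw) Ry(pitch) Rx(roll)).
In Python, from cell import * gives the robot as it stands. The module is installed in compiled form; this text tells all that it offers.
- The arm moves only by the tool send_rows, never from a script. Its argument "rows" is a list of rows, each a list of 7 numbers: the shift along the tool's x, y, z in cm, then the turn, a rotation vector about the tool's x, y, z in rad, then the gripper command: -1 is shut, 1 is fully open, values between are in proportion. A call has exactly 8 rows; each row is the pose to reach, as a shift and turn from the pose commanded when the call began, along the tool's axes at that moment; what a row does not reach only later rows make up. A row lasts 1/10 s, in which the tool goes at most 50 mm and 8.59 degrees, less where a joint would pass 70% of its speed; a pose out of reach is approached as far as the arm can. A call with a gripper value outside its range is refused whole. The fingers move at their own pace and stop on an object; "grip_force" is the grip in N (left out, the last holds). Time passes only in rows, so rows that repeat a pose let the fingers close, or fill a call up. It gives the time, the measured TCP pose, the force, the opening and the grip force at its end, in the units of the state.
- get_state(): the state, without advancing time (a new reading comes with each control period).
- get_image(name): name is "scene" or "top" or "wrist"; returns a dict with "pixels" (400x640x3 uint8, red, green, blue), "fx", "fy", "cx", "cy" (pixels), "T" (4x4, takes a point from camera to world coordinates); the wrist camera has in their place "T_tool_cam" (4x4, takes a point from camera to tool coordinates, whose origin is the TCP and whose axes are the flange's). Camera axes: x right, y up, looking along -z (the intrinsics and any distortion apply to the point x, -y, -z); pixel columns grow to the right and rows downward; lengths in m; the calibration is good to about 2 mm. The wrist camera is an equidistant fisheye: a pixel r from the principal point sees the ray r / f radians off the axis. A picture is of the moment at which its call begins: read the wrist's pose just before it. There is no depth.
- finish_job(): hands the job in; it is judged then, once.
The state is a dict: "t": time; "q": joint angles; "joint_vel": joint speeds; "joint_torque": joint torques, N m; "tcp_pos": TCP position; "eef_rot": TCP orientation; "contact_force": force on the tool from outside, world axes, zero at the start; "moment": the same for the moment, N m; "finger_gap": opening from 0.0 (shut) to 1.0 (fully open); "gripper_force": force on a finger pad.
Only numpy, scipy, OpenCV 4.12 (cv2) and the standard library are available. Lean on these libraries where they do the work, as an engineer would, in place of code of your own. Each camera call takes 0.05 s, during which the arm holds its last target. There are 200 camera calls.

## Working session

There is one attempt and no reset: what is moved stays moved. The work goes in short steps, Python scripts to look and compute and a tool call to move; the robot and the scene stay as the last step left them, time stands still between calls to the robot, and variables do not carry over. Pictures are saved under pics/ and viewed, at most 10 in all, crops included, and the job is handed in when it is done.

Besides the shell and the picture viewer there is one more tool, called after ">>>" as name([rows], argument=value, ...), one row to a line, values as JSON. send_rows: Moves the arm, as the interface text tells. Its arguments: {"type":"object","properties":{"rows":{"type":"array"},"grip_force":{"type":"number"}},"required":["rows"]}

```bash
mkdir -p pics; python3 - <<'E'
from cell import *
import cv2,numpy as np
s=get_state();print(s)
for n in("scene","top"):
    d=get_image(n);cv2.imwrite(f"pics/{n}0.png",d["pixels"][:,:,::-1]);print(n,d["fx"],d["fy"],d["cx"],d["cy"],np.round(d["T"],4).tolist(),[k for k in d])
E
```

```text
{'t': 0.0, 'q': array([ 1.15784226e+00,  3.26904949e-01, -1.93605616e-01,  1.05197815e+00,
        1.22299282e-05,  1.43661615e+00]), 'joint_vel': array([ 8.77059534e-05, -1.09133525e-03,  8.27150882e-04,  8.23461343e-05,
        9.60994938e-04,  8.89545948e-04]), 'joint_torque': array([ 5.37816304e-04, -4.43394899e+01,  2.62441653e+01,  1.54350617e-02,
        2.91546521e-04,  7.19274112e-06]), 'tcp_pos': array([0.15113705, 0.52834862, 0.30311467]), 'eef_rot': array([-3.13991711e+00, -2.38524226e-04,  2.86281856e+00]), 'contact_force': array([ 0.93085958, -0.0212105 ,  0.12948659]), 'moment': array([ 0.01016474, -0.00973213,  0.01767817]), 'gripper_force': 0.0, 'finger_gap': 0.9966104489545234}
scene 374.21882434388755 374.21882434388755 318.8299850680819 202.4978000053211 [[0.6093, 0.5082, -0.6087, -0.1393], [-0.7929, 0.3832, -0.4738, -0.7845], [-0.0076, 0.7713, 0.6364, 0.606], [0.0, 0.0, 0.0, 1.0]] ['pixels', 'fx', 'fy', 'cx', 'cy', 'T']
top 520.4386759968139 520.4386759968139 322.1638917741448 200.44772318049363 [[0.0287, 0.9978, -0.0605, 0.318], [-0.9996, 0.0281, -0.0102, -0.3912], [-0.0085, 0.0608, 0.9981, 1.0274], [0.0, 0.0, 0.0, 1.0]] ['pixels', 'fx', 'fy', 'cx', 'cy', 'T']
```

View pics/scene0.png

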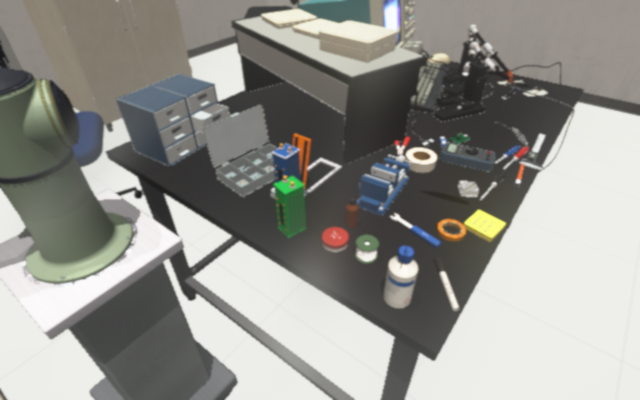

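View pics/top0.png

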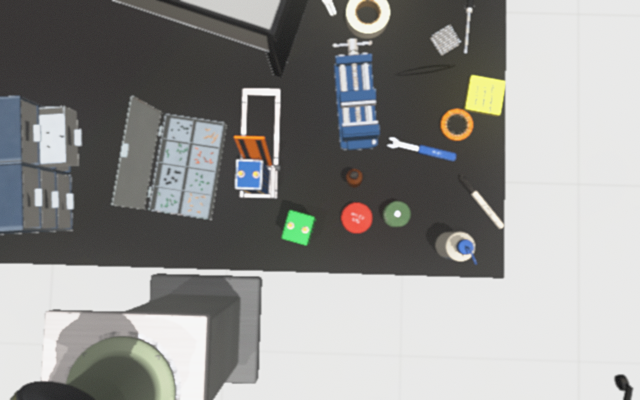

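The blue module is at top px (249,174). The rest runs up the image (world +x) from about row 197 to row 88. The green decoy is at (298,228), and the bottle, tin and reel are to the right at (354,176), (357,217) and (397,214). I'll enlarge the rest.

```bash
python3 - <<'E'
import cv2
a=cv2.imread("pics/top0.png")[75:215,205:305]
b=cv2.imread("pics/scene0.png")[125:245,255:355]
a=cv2.resize(a,None,fx=4,fy=4,interpolation=cv2.INTER_CUBIC);b=cv2.resize(b,None,fx=4,fy=4,interpolation=cv2.INTER_CUBIC)
b=cv2.copyMakeBorder(b,0,80,0,0,cv2.BORDER_CONSTANT)
cv2.imwrite("pics/crop.png",cv2.hconcat([a,b]))
E
```

```text
(no output)
```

View pics/crop.png

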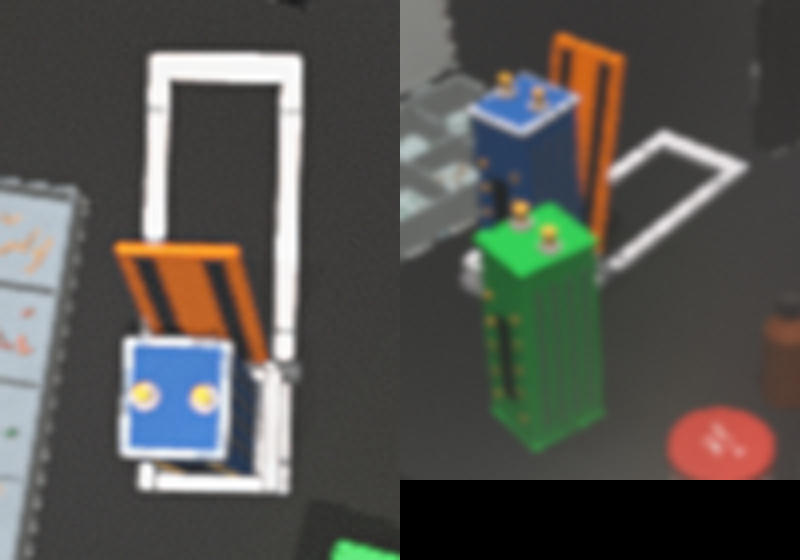

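The crop shows the module top's corners, the white rest frame and the flap's upper edge clearly. Now I'll turn them into world positions.

```bash
cat > h.py <<'E'
from cell import *
import cv2,numpy as np
np.set_printoptions(precision=4,suppress=True)
def ray(d,u,v):
    T=d["T"];r=T[:3,:3]@np.array([(u-d["cx"])/d["fx"],-(v-d["cy"])/d["fy"],-1]);return T[:3,3],r
def at(d,u,v,z):
    o,r=ray(d,u,v);return o+r*(z-o[2])/r[2]
E
python3 - <<'E'
from h import *
d=get_image("top")
def c(p,z,n):
    q=np.array([at(d,205+a/4,75+b/4,z) for a,b in p]);print(n,q[:,:2].tolist(),q.mean(0));return q
m=c([(124,338),(232,338),(226,460),(121,455)],.138,"mod");print([np.linalg.norm(m[i]-m[i-1]) for i in range(4)])
c([(144,396),(204,397)],.15,"conn")
f=c([(148,55),(303,55)],.008,"far");n=c([(140,490),(288,492)],.015,"near")
print("len",np.linalg.norm(f.mean(0)-n.mean(0)))
for a in(1.15,1.25,1.35,1.4):
    q=c([(116,244),(240,246)],.008+.142*np.sin(a),f"flap{a}");print("hinge",q.mean(0)[0]-.142*np.cos(a))
for nme,u,v,z in(("bottle",354,175,.07),("tin",357,217,.02),("reel",397,214,.04),("green",298,228,.13)):print(nme,at(d,u,v,z))
E
```

```text
mod [[0.4384250964037878, -0.23166000847397256], [0.4397043028335326, -0.2782070534635643], [0.38697766414363577, -0.2775058613014258], [0.3878671481998183, -0.2323293429226413]] [ 0.4132 -0.2549  0.138 ]
[np.float64(0.05056237865448415), np.float64(0.04656461925489112), np.float64(0.052731300932019234), np.float64(0.04518527409139904)]
conn [[0.4122858231746432, -0.24326348232569384], [0.4125659394258159, -0.268746687032418]] [ 0.4124 -0.256   0.15  ]
far [[0.5980682235192128, -0.2148121258006981], [0.6000985156209933, -0.2919963405359973]] [ 0.5991 -0.2534  0.008 ]
near [[0.38066235931520276, -0.22031193644186842], [0.38171628347913644, -0.2926066870537958]] [ 0.3812 -0.2565  0.015 ]
len 0.2180278645822947
flap1.15 [[0.4792447371241365, -0.2265458737100834], [0.4798259331672836, -0.28019202344791805]] [ 0.4795 -0.2534  0.1376]
hinge 0.4215301185401597
flap1.25 [[0.4783127290141056, -0.2274974274438174], [0.47889056556404086, -0.2808334858140143]] [ 0.4786 -0.2542  0.1428]
hinge 0.43382587182894505
flap1.35 [[0.4776247043351196, -0.22819988104389233], [0.47820006084843963, -0.2813070245458826]] [ 0.4779 -0.2548  0.1466]
hinge 0.4468134330245677
flap1.4 [[0.47737443134293783, -0.22845540264032504], [0.47794888572846594, -0.281479277023095]] [ 0.4777 -0.255   0.1479]
hinge 0.45352632424386763
bottle [ 0.4248 -0.4388  0.07  ]
tin [ 0.3489 -0.4492  0.02  ]
reel [ 0.3562 -0.5236  0.04  ]
green [ 0.3237 -0.3418  0.13  ]
```

>>> send_rows([
  [-3.6, -3.4, 0, 0, 0, -0.04, -1],
  [-7.3, -6.8, 0, 0, 0, -0.08, -1],
  [-11, -10.2, 0, 0, 0, -0.12, -1],
  [-14.6, -13.6, 0, 0, 0, -0.15, -1],
  [-18.2, -17, 0, 0, 0, -0.19, -1],
  [-21.9, -20.4, 0, 0, 0, -0.23, -1],
  [-25.5, -23.8, 0, 0, 0, -0.27, -1],
  [-29.2, -27.2, 0, 0, 0, -0.297, -1],
])

```text
t: 0.95
tcp_pos: [0.3575, 0.1853, 0.304]
eef_rot: [3.141, 0.0, -3.122]
contact_force: [1.0, -0.2, 0.9]
finger_gap: -0.001
gripper_force: 0.0
```

>>> send_rows([
  [0.3, -5, 0, 0, 0, 0, -1],
  [0.5, -10, 0, 0, 0, 0, -1],
  [0.8, -14.9, 0, 0, 0, 0, -1],
  [1.0, -19.8, 0, 0, 0, 0, -1],
  [1.2, -24.7, 0, 0, 0, 0, -1],
  [1.4, -29.6, 0, 0, 0, 0, -1],
  [1.5, -34.5, 0, 0, 0, 0, -1],
  [1.6, -39.4, 0, 0, 0, 0, -1],
])

```text
t: 1.75
tcp_pos: [0.3476, -0.2091, 0.304]
eef_rot: [-3.142, 0.001, -3.124]
contact_force: [1.2, -0.1, 0.0]
finger_gap: -0.001
gripper_force: 0.0
```

>>> send_rows([
  [0.2, -2.5, 0, 0, 0, 0, -1],
  [0.4, -4.5, 1.5, 0, 0, 0, -1],
  [0.6, -4.7, 4, 0, 0, 0, -1],
  [0.7, -4.7, 6.5, 0, 0, 0, -1],
  [0.7, -4.7, 8.5, 0, 0, 0, -1],
  [0.7, -4.7, 10, 0, 0, 0, -1],
  [0.7, -4.7, 10.7, 0, 0, 0, -1],
  [0.7, -4.7, 10.7, 0, 0, 0, -1],
])

```text
t: 2.55
tcp_pos: [0.3417, -0.2537, 0.1962]
eef_rot: [3.14, -0.001, -3.123]
contact_force: [-0.7, 0.3, -0.0]
finger_gap: -0.0
gripper_force: 0.0
```

```bash
python3 - <<'E'
from h import *
s=get_state();print(s["t"],s["tcp_pos"],s["eef_rot"],s["contact_force"])
a=get_image("top")["pixels"][75:215,205:305];b=get_image("scene")["pixels"][125:245,255:355]
a,b=[cv2.resize(x,None,fx=4,fy=4,interpolation=cv2.INTER_CUBIC) for x in(a,b)]
b=cv2.copyMakeBorder(b,0,80,0,0,cv2.BORDER_CONSTANT)
cv2.imwrite("pics/c2.png",cv2.hconcat([a,b])[:,:,::-1])
E
```

```text
2.55 [ 0.3417 -0.2537  0.1962] [ 3.1401 -0.0013 -3.1234] [-0.6772  0.3305 -0.0444]
```

View pics/c2.png

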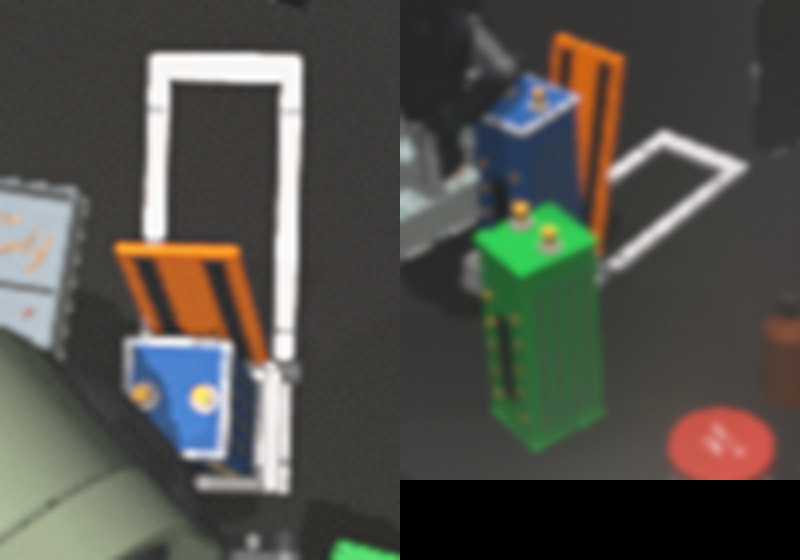

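The module is unmoved and the fingers are behind its back face. Next is a slow approach until contact.

>>> send_rows([
  [-0.6, -0.1, 0, 0, 0, 0, -1],
  [-1.2, -0.2, 0, 0, 0, 0, -1],
  [-1.8, -0.2, 0, 0, 0, 0, -1],
  [-2.2, -0.2, 0, 0, 0, 0, -1],
  [-2.4, -0.2, 0, 0, 0, 0, -1],
  [-2.6, -0.2, 0, 0, 0, 0, -1],
  [-2.75, -0.2, 0, 0, 0, 0, -1],
  [-2.85, -0.2, 0, 0, 0, 0, -1],
])

```text
t: 3.45
tcp_pos: [0.3707, -0.2556, 0.1968]
eef_rot: [3.142, -0.0, -3.123]
contact_force: [-0.7, 0.0, 0.8]
finger_gap: 0.001
gripper_force: 0.0
```

>>> send_rows([
  [-0.1, 0, 0, 0, 0, 0, -1],
  [-0.2, 0, 0, 0, 0, 0, -1],
  [-0.3, 0, 0, 0, 0, 0, -1],
  [-0.4, 0, 0, 0, 0, 0, -1],
  [-0.5, 0, 0, 0, 0, 0, -1],
  [-0.6, 0, 0, 0, 0, 0, -1],
  [-0.7, 0, 0, 0, 0, 0, -1],
  [-0.8, 0, 0, 0, 0, 0, -1],
])

```text
t: 4.25
tcp_pos: [0.3787, -0.2555, 0.1969]
eef_rot: [3.142, -0.0, -3.123]
contact_force: [-0.9, -0.7, -0.1]
finger_gap: 0.0
gripper_force: 0.0
```

>>> send_rows([
  [-0.1, 0, 0, 0, 0, 0, -1],
  [-0.2, 0, 0, 0, 0, 0, -1],
  [-0.3, 0, 0, 0, 0, 0, -1],
  [-0.4, 0, 0, 0, 0, 0, -1],
  [-0.5, 0, 0, 0, 0, 0, -1],
  [-0.6, 0, 0, 0, 0, 0, -1],
  [-0.7, 0, 0, 0, 0, 0, -1],
  [-0.8, 0, 0, 0, 0, 0, -1],
])

```text
t: 5.05
tcp_pos: [0.3868, -0.2554, 0.1969]
eef_rot: [-3.142, 0.0, -3.123]
contact_force: [-0.5, 0.1, 0.3]
finger_gap: 0.003
gripper_force: 0.4
```

```bash
python3 - <<'E'
from h import *
b=get_image("scene")["pixels"][125:245,255:355];a=get_image("top")["pixels"][75:215,205:305]
a,b=[cv2.resize(x,None,fx=4,fy=4,interpolation=cv2.INTER_CUBIC) for x in(a,b)]
b=cv2.copyMakeBorder(b,0,80,0,0,cv2.BORDER_CONSTANT)
cv2.imwrite("pics/c3.png",cv2.hconcat([a,b])[:,:,::-1])
E
```

```text
(no output)
```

View pics/c3.png

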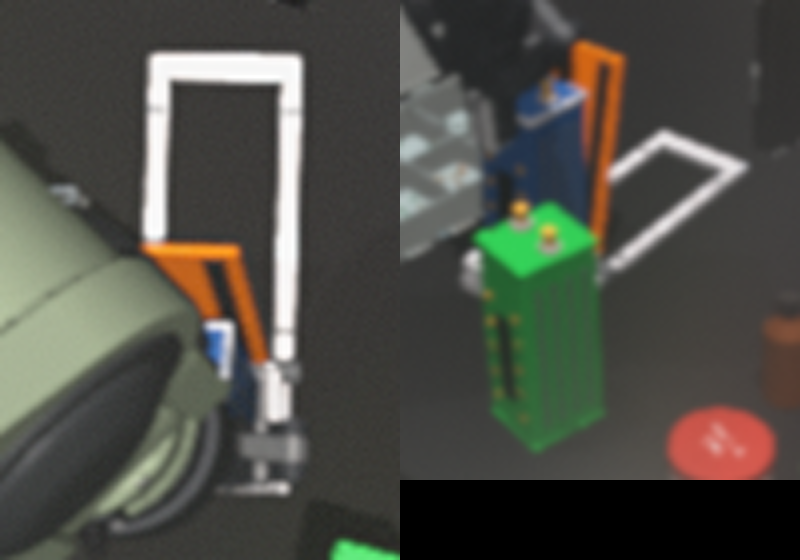

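The module has started to tip by about 0.06 rad (front top edge moved from row 338 to 321), so first contact was at TCP x≈0.380. I'll work out the arc that follows the contact point.

```bash
python3 - <<'E'
import numpy as np
L=.116
P=lambda t:np.array([-(.05*(1-np.cos(t))+L*np.sin(t)),0*t,-(L*np.cos(t)-L+.05*np.sin(t))])*100
t0=.056
for k in range(10):
    t=t0+.16*k+.02*np.arange(1,9)
    d=(P(t).T-P(np.array(t0+.16*k)))
    print(round(t0+.16*k,3),[[round(a,2),round(c,2)] for a,_,c in d])
E
```

```text
0.056 [[np.float64(-0.24), np.float64(-0.08)], [np.float64(-0.48), np.float64(-0.16)], [np.float64(-0.72), np.float64(-0.24)], [np.float64(-0.96), np.float64(-0.31)], [np.float64(-1.21), np.float64(-0.37)], [np.float64(-1.45), np.float64(-0.43)], [np.float64(-1.7), np.float64(-0.49)], [np.float64(-1.95), np.float64(-0.54)]]
0.216 [[np.float64(-0.25), np.float64(-0.05)], [np.float64(-0.5), np.float64(-0.09)], [np.float64(-0.75), np.float64(-0.12)], [np.float64(-1.0), np.float64(-0.15)], [np.float64(-1.25), np.float64(-0.18)], [np.float64(-1.5), np.float64(-0.2)], [np.float64(-1.75), np.float64(-0.21)], [np.float64(-2.01), np.float64(-0.22)]]
0.376 [[np.float64(-0.25), np.float64(-0.01)], [np.float64(-0.51), np.float64(-0.01)], [np.float64(-0.76), np.float64(-0.0)], [np.float64(-1.01), np.float64(0.01)], [np.float64(-1.26), np.float64(0.02)], [np.float64(-1.51), np.float64(0.04)], [np.float64(-1.77), np.float64(0.07)], [np.float64(-2.02), np.float64(0.1)]]
0.536 [[np.float64(-0.25), np.float64(0.04)], [np.float64(-0.5), np.float64(0.08)], [np.float64(-0.75), np.float64(0.12)], [np.floa
[... 1392 characters left out ...]
1.18), np.float64(1.31)], [np.float64(-1.33), np.float64(1.52)]]
1.336 [[np.float64(-0.15), np.float64(0.2)], [np.float64(-0.29), np.float64(0.41)], [np.float64(-0.44), np.float64(0.62)], [np.float64(-0.57), np.float64(0.83)], [np.float64(-0.7), np.float64(1.05)], [np.float64(-0.83), np.float64(1.27)], [np.float64(-0.96), np.float64(1.49)], [np.float64(-1.08), np.float64(1.71)]]
1.496 [[np.float64(-0.11), np.float64(0.23)], [np.float64(-0.23), np.float64(0.45)], [np.float64(-0.33), np.float64(0.68)], [np.float64(-0.43), np.float64(0.91)], [np.float64(-0.53), np.float64(1.15)], [np.float64(-0.62), np.float64(1.38)], [np.float64(-0.71), np.float64(1.62)], [np.float64(-0.79), np.float64(1.86)]]
```

>>> send_rows([
  [-0.24, 0, -0.07, 0, 0, 0, -1],
  [-0.48, 0, -0.14, 0, 0, 0, -1],
  [-0.72, 0, -0.21, 0, 0, 0, -1],
  [-0.96, 0, -0.27, 0, 0, 0, -1],
  [-1.2, 0, -0.32, 0, 0, 0, -1],
  [-1.45, 0, -0.38, 0, 0, 0, -1],
  [-1.7, 0, -0.43, 0, 0, 0, -1],
  [-1.95, 0, -0.48, 0, 0, 0, -1],
])

```text
t: 5.95
tcp_pos: [0.4064, -0.255, 0.2017]
eef_rot: [3.142, 0.0, -3.123]
contact_force: [0.1, 0.1, 1.2]
finger_gap: -0.004
gripper_force: 0.2
```

>>> send_rows([
  [-0.25, 0, -0.05, 0, 0, 0, -1],
  [-0.5, 0, -0.09, 0, 0, 0, -1],
  [-0.75, 0, -0.12, 0, 0, 0, -1],
  [-1.0, 0, -0.15, 0, 0, 0, -1],
  [-1.25, 0, -0.18, 0, 0, 0, -1],
  [-1.5, 0, -0.2, 0, 0, 0, -1],
  [-1.75, 0, -0.21, 0, 0, 0, -1],
  [-2.0, 0, -0.22, 0, 0, 0, -1],
])

```text
t: 6.75
tcp_pos: [0.4263, -0.2547, 0.2039]
eef_rot: [-3.141, -0.0, -3.123]
contact_force: [-4.5, -2.4, 1.2]
finger_gap: 0.002
gripper_force: 2.0
```

>>> send_rows([
  [-0.25, 0, 0, 0, 0, 0, -1],
  [-0.5, 0, 0, 0, 0, 0, -1],
  [-0.75, 0, 0, 0, 0, 0, -1],
  [-1.0, 0, 0.01, 0, 0, 0, -1],
  [-1.25, 0, 0.02, 0, 0, 0, -1],
  [-1.5, 0, 0.04, 0, 0, 0, -1],
  [-1.75, 0, 0.07, 0, 0, 0, -1],
  [-2.0, 0, 0.1, 0, 0, 0, -1],
])

```text
t: 7.55
tcp_pos: [0.4465, -0.2544, 0.203]
eef_rot: [-3.141, 0.0, -3.123]
contact_force: [-3.8, -1.8, 1.9]
finger_gap: 0.002
gripper_force: 2.0
```

```bash
python3 - <<'E'
from h import *
b=get_image("scene")["pixels"][100:245,255:380];a=get_image("top")["pixels"][75:215,205:305]
a,b=[cv2.resize(x,None,fx=3.5,fy=3.5,interpolation=cv2.INTER_CUBIC) for x in(a,b)]
a=cv2.copyMakeBorder(a,0,b.shape[0]-a.shape[0],0,0,cv2.BORDER_CONSTANT)
cv2.imwrite("pics/c4.png",cv2.hconcat([a,b])[:,:,::-1])
E
```

```text
(no output)
```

View pics/c4.png

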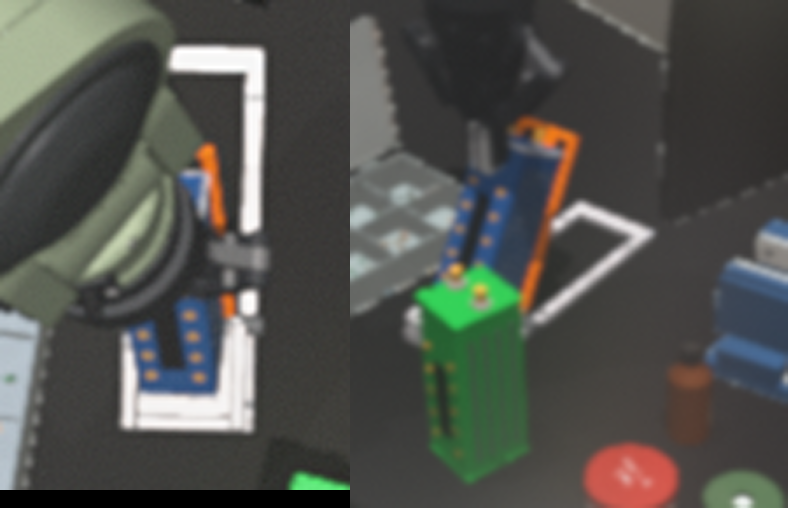

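The module leans flat on the still-raised flap at about 0.5 rad, well aligned. Next I continue along the arc.

>>> send_rows([
  [-0.25, 0, 0.04, 0, 0, 0, -1],
  [-0.5, 0, 0.08, 0, 0, 0, -1],
  [-0.75, 0, 0.12, 0, 0, 0, -1],
  [-1.0, 0, 0.17, 0, 0, 0, -1],
  [-1.24, 0, 0.22, 0, 0, 0, -1],
  [-1.49, 0, 0.28, 0, 0, 0, -1],
  [-1.73, 0, 0.35, 0, 0, 0, -1],
  [-1.97, 0, 0.42, 0, 0, 0, -1],
])

```text
t: 8.45
tcp_pos: [0.4664, -0.2541, 0.1989]
eef_rot: [-3.141, 0.001, -3.123]
contact_force: [-2.5, -2.8, 4.7]
finger_gap: 0.001
gripper_force: 2.3
```

>>> send_rows([
  [-0.24, 0, 0.07, 0, 0, 0, -1],
  [-0.48, 0, 0.15, 0, 0, 0, -1],
  [-0.72, 0, 0.24, 0, 0, 0, -1],
  [-0.96, 0, 0.33, 0, 0, 0, -1],
  [-1.19, 0, 0.42, 0, 0, 0, -1],
  [-1.42, 0, 0.52, 0, 0, 0, -1],
  [-1.65, 0, 0.62, 0, 0, 0, -1],
  [-1.88, 0, 0.73, 0, 0, 0, -1],
])

```text
t: 9.25
tcp_pos: [0.4854, -0.2538, 0.1917]
eef_rot: [-3.141, 0.001, -3.123]
contact_force: [-1.6, -2.4, 4.6]
finger_gap: -0.002
gripper_force: 2.3
```

>>> send_rows([
  [-0.23, 0, 0.11, 0, 0, 0, -1],
  [-0.45, 0, 0.23, 0, 0, 0, -1],
  [-0.67, 0, 0.35, 0, 0, 0, -1],
  [-0.89, 0, 0.47, 0, 0, 0, -1],
  [-1.11, 0, 0.6, 0, 0, 0, -1],
  [-1.32, 0, 0.74, 0, 0, 0, -1],
  [-1.53, 0, 0.88, 0, 0, 0, -1],
  [-1.74, 0, 1.02, 0, 0, 0, -1],
])

```text
t: 10.05
tcp_pos: [0.5031, -0.2535, 0.1816]
eef_rot: [-3.141, 0.002, -3.123]
contact_force: [-0.1, -3.0, 5.1]
finger_gap: 0.0
gripper_force: 2.2
```

```bash
python3 - <<'E'
from h import *
b=get_image("scene")["pixels"][100:245,255:380];a=get_image("top")["pixels"][75:215,205:305]
a,b=[cv2.resize(x,None,fx=3.5,fy=3.5,interpolation=cv2.INTER_CUBIC) for x in(a,b)]
a=cv2.copyMakeBorder(a,0,b.shape[0]-a.shape[0],0,0,cv2.BORDER_CONSTANT)
cv2.imwrite("pics/c5.png",cv2.hconcat([a,b])[:,:,::-1])
E
```

```text
(no output)
```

View pics/c5.png

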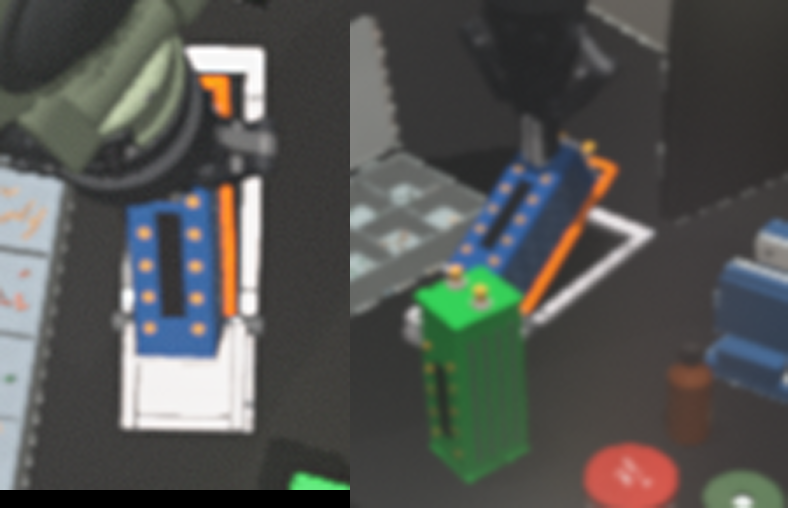

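Things are on track (θ≈1.0). I'll carry on, with a slight sideways relief because of the steady −y force.

>>> send_rows([
  [-0.21, -0.02, 0.15, 0, 0, 0, -1],
  [-0.41, -0.04, 0.3, 0, 0, 0, -1],
  [-0.61, -0.06, 0.45, 0, 0, 0, -1],
  [-0.8, -0.08, 0.61, 0, 0, 0, -1],
  [-1.0, -0.1, 0.77, 0, 0, 0, -1],
  [-1.19, -0.1, 0.94, 0, 0, 0, -1],
  [-1.38, -0.1, 1.11, 0, 0, 0, -1],
  [-1.56, -0.1, 1.28, 0, 0, 0, -1],
])

```text
t: 10.95
tcp_pos: [0.5181, -0.2534, 0.1683]
eef_rot: [3.14, 0.001, -3.123]
contact_force: [0.6, 1.7, 4.4]
finger_gap: 0.003
gripper_force: 2.1
```

>>> send_rows([
  [-0.18, 0, 0.18, 0, 0, 0, -1],
  [-0.36, 0, 0.36, 0, 0, 0, -1],
  [-0.53, 0, 0.54, 0, 0, 0, -1],
  [-0.7, 0, 0.73, 0, 0, 0, -1],
  [-0.86, 0, 0.92, 0, 0, 0, -1],
  [-1.02, 0, 1.12, 0, 0, 0, -1],
  [-1.18, 0, 1.31, 0, 0, 0, -1],
  [-1.33, 0, 1.52, 0, 0, 0, -1],
])

```text
t: 11.75
tcp_pos: [0.5313, -0.2536, 0.1531]
eef_rot: [3.141, 0.001, -3.123]
contact_force: [2.0, 2.0, 4.6]
finger_gap: 0.004
gripper_force: 2.1
```

>>> send_rows([
  [-0.15, 0, 0.2, 0, 0, 0, -1],
  [-0.29, 0, 0.41, 0, 0, 0, -1],
  [-0.44, 0, 0.62, 0, 0, 0, -1],
  [-0.57, 0, 0.83, 0, 0, 0, -1],
  [-0.7, 0, 1.05, 0, 0, 0, -1],
  [-0.83, 0, 1.27, 0, 0, 0, -1],
  [-0.96, 0, 1.49, 0, 0, 0, -1],
  [-1.08, 0, 1.71, 0, 0, 0, -1],
])

```text
t: 12.55
tcp_pos: [0.5419, -0.2535, 0.1359]
eef_rot: [3.142, 0.0, -3.123]
contact_force: [2.7, 1.3, 4.4]
finger_gap: 0.004
gripper_force: 2.0
```

>>> send_rows([
  [-0.05, 0, 0.1, 0, 0, 0, -1],
  [-0.1, 0, 0.2, 0, 0, 0, -1],
  [-0.14, 0, 0.3, 0, 0, 0, -1],
  [-0.17, 0, 0.4, 0, 0, 0, -1],
  [-0.19, 0, 0.48, 0, 0, 0, -1],
  [-0.2, 0, 0.55, 0, 0, 0, -1],
  [-0.2, 0, 0.6, 0, 0, 0, -1],
  [-0.2, 0, 0.65, 0, 0, 0, -1],
])

```text
t: 13.35
tcp_pos: [0.5441, -0.2537, 0.1305]
eef_rot: [-3.141, 0.001, -3.123]
contact_force: [1.3, 2.2, 12.0]
finger_gap: 0.0
gripper_force: 6.1
```

The force jumped to 12 N at a tip height of about 58 mm, so the flap is on its stop. Now I lift off.

>>> send_rows([
  [0, 0, 0, 0, 0, 0, -1],
  [0, 0, -0.1, 0, 0, 0, -1],
  [0, 0, -0.2, 0, 0, 0, -1],
  [0, 0, -0.4, 0, 0, 0, -1],
  [0, 0, -0.8, 0, 0, 0, -1],
  [0, 0, -2, 0, 0, 0, -1],
  [0, 0, -4, 0, 0, 0, -1],
  [0, 0, -7, 0, 0, 0, -1],
])

```text
t: 14.15
tcp_pos: [0.5427, -0.2531, 0.1995]
eef_rot: [3.14, -0.003, -3.123]
contact_force: [0.1, -0.5, 0.1]
finger_gap: -0.002
gripper_force: 0.0
```

>>> send_rows([
  [2, 2, -3, 0, 0, 0, -1],
  [5, 5, -5, 0, 0, 0, -1],
  [8, 8, -6, 0, 0, 0, -1],
  [11, 11, -6, 0, 0, 0, -1],
  [13, 14, -6, 0, 0, 0, -1],
  [14, 17, -6, 0, 0, 0, -1],
  [15, 20, -6, 0, 0, 0, -1],
  [15, 20, -6, 0, 0, 0, -1],
])

```text
t: 14.95
tcp_pos: [0.3881, -0.0538, 0.2602]
eef_rot: [3.141, -0.001, -3.12]
contact_force: [0.3, -0.1, 0.4]
finger_gap: 0.001
gripper_force: 0.0
```

```bash
python3 - <<'E'
from h import *
b=get_image("scene")["pixels"][100:245,255:380];a=get_image("top")["pixels"][75:215,205:305]
a,b=[cv2.resize(x,None,fx=3.5,fy=3.5,interpolation=cv2.INTER_CUBIC) for x in(a,b)]
a=cv2.copyMakeBorder(a,0,b.shape[0]-a.shape[0],0,0,cv2.BORDER_CONSTANT)
cv2.imwrite("pics/c6.png",cv2.hconcat([a,b])[:,:,::-1])
E
```

```text
(no output)
```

View pics/c6.png

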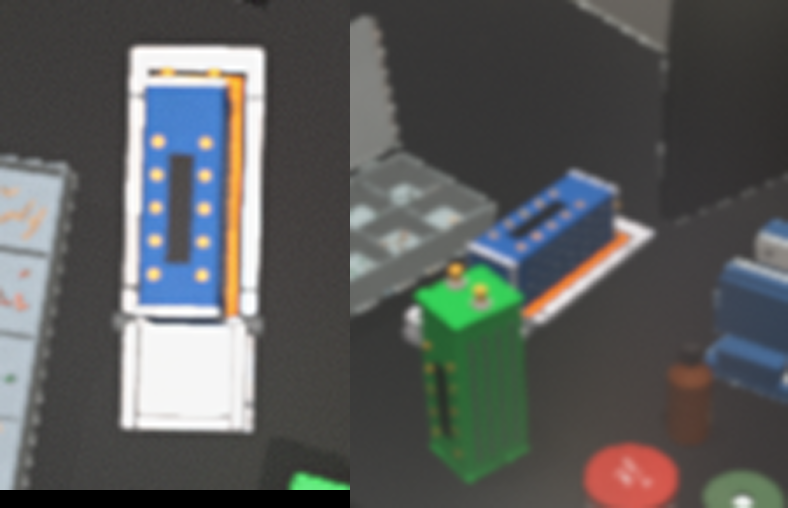

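The module lies flat on the lowered flap with its test points up. One position check, then hand in.

```bash
python3 - <<'E'
from h import *
p=at(get_image("top"),205+185.5/3.5,75+196/3.5,.058);y=.018
d=p[:2]-np.array([.441,-.2555]);c=[d[0]*np.cos(y)+d[1]*np.sin(y),-d[0]*np.sin(y)+d[1]*np.cos(y)];print(p,c)
if .05<c[0]<.08 and abs(c[1])<.011: print(finish_job())
E
```

```text
[ 0.5044 -0.2567  0.058 ] [np.float64(0.06336533479787029), np.float64(-0.002341834683421109)]
the job is handed in; nothing more can be done
None
```

The job is handed in: the module lies test points up on the lowered flap, its centre measured about 63 mm past the hinge and 2 mm off the middle; the hand is clear, and I saw no failure on the way.

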